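Load the supply module under the spring flap of a test nest

TASK

Load the black supply module into the test nest without gripping or lifting anything. With one fingertip press the long treadle beside the lane so that the nest's spring flap stands open; keep it open and clear of the module while the other fingertip gently pushes the module along the lane under the flap until it is fully home against the end stop. Then let the treadle go so that the flap springs down onto the module, and leave the other things on the bench alone.

Things in the scene. Friction and masses are not known exactly. Their poses are not given: they have to be found in the camera images.
- nest: The test nest, fixed to the bench. Origin on the bench top under the middle of its mouth; x = push direction along the lane, y = left of it, z up. It stands on 16 mm feet; aluminium floor, top at z = 22 mm; the lane runs along y = 0 from x = -128 mm to the stop. Black guide rails 29.6 mm apart, tops at z = 30 mm. The flap covers the lane from x = 5 to 43 mm.
- stop (a point): The end stop: middle between the near faces of two black cheeks 20 mm high, at nest x = 45 mm, y = 0, 33 mm above the bench. The gap between the cheeks takes the module's plug.
- hinge (a point): The steel hinge shaft of flap and treadle, at nest y = -32 mm, 40 mm above the bench, running parallel to the lane (bearing blocks with tops 46 mm above it at nest x = -121, 0 and 49 mm). Lane on its left, treadle on its right: pressing the treadle down lifts the flap.
- flap (a joint): Angle in rad of flap and treadle: 0 = closed (the lip hangs 10 mm over the lane floor and blocks the 22 mm high module); grows as the treadle is pressed; limit 0.68. The lip just touches the module's top at about 0.40 and clears it by 5 mm at 0.58. Pressing takes about 2 N at first, 4 to 7 N fully open; the spring closes it when released.
- treadle_pad (a point): Middle of the upper face of the treadle, an aluminium plate with a dark rubber strip (124 mm along the lane, nest x -132 to -8 mm; 26 mm wide; nest y about -69 mm when pressed). Closed it slopes, outer edge up, middle 53 mm above the bench. At joint 0.55 it is level, 32 mm above the bench; at 0.60 its middle is at 30 mm. Press it anywhere along its length; a fingertip may slide along it.
- flap_lip (a point): Middle of the lower front edge of the flap's lip, a black block 16 mm wide across the lane and 14 mm high under the aluminium flap plate; its front face is at nest x = 5 mm.
- module: The loose black supply module, a block 66 mm long, 26 mm wide, 22 mm high with a short plug (8 mm) on the end that faces the stop. It lies in the lane before the mouth, clear of the flap. Origin at its underside, 37 mm from the tail; its own +y points along the lane to the stop.
- module_tail (a point): Centre of the module's flat tail face, the face to push, 11 mm above the lane floor. It is at nest x = -21 mm when the module is fully home (solid nose at +45 mm).
- spool: Loose white solder spool, 54 mm across, 47 mm high, to be left alone.
- fixture_block: Loose small black fixture block with two gold connectors, 34x42x34 mm, to be left alone.
- second_module: Loose purple circuit board on standoffs, 36x107x24 mm, to be left alone.
- stick: Loose memory stick, 17x51x9 mm, to be left alone.
- driver: Loose screwdriver, 118 mm long, 16 mm thick, to be left alone.

How it is judged:
On the way, in this order (a step that is already met when the one before it is completed fails the run):
1. a fingertip holds the treadle down and the flap stands open with the module still outside (value of joint flap above 0.44 rad and contact force between the fingers and flap above 0.5 N and x of module_tail in the frame of nest below -0.06 m), for 0.1 s.
2. the module is fully home while a fingertip still holds the flap open above it (x of module_tail in the frame of nest above -0.0245 m and value of joint flap above 0.42 rad and contact force between the fingers and flap above 0.5 N), for 0.1 s.
At the end, for the whole second after the job is handed in: The module lies flat on the lane floor within 4 mm of the end stop, at rest, and the released flap presses down on its top (over 0.8 N) (x of module_tail in the frame of nest above -0.025 m and z of module_tail in the frame of nest below 0.036 m and angle between module's own z axis and vertical below 0.06 rad and contact force between flap and module above 0.8 N and value of joint flap between 0.3 and 0.46 rad and linear speed of module below 0.01 m/s); the robot touches nothing.
It fails at once if the flap touched the module before it was home (within 4 mm of the stop) (contact force between flap and module above 0.5 N and x of module_tail in the frame of nest below -0.025 m).
It fails at once if the module was lifted or tipped (z of module_tail in the frame of nest above 0.041 m or angle between module's own z axis and vertical above 0.25 rad).
It fails at once if the module was rammed against the stop (over 40 N) (contact force between module and nest above 40 N).
It fails at once if another thing on the bench was moved by more than 15 mm (distance of any of spool, fixture_block, second_module, stick, driver from where it was at the start of the episode above 0.015 m).
It also fails if it takes over 35 s, if anything falls off the work surface, if the arm or the gripper's body presses on something with over 40 N, if the wrist force passes 120 N, or if a joint passes its speed limit or range.

ROBOT

A 7-joint arm with a two-finger parallel gripper is mounted at the origin on a cart in front of the work surface, level with it; the furniture and walls round the work are solid. World frame = base frame: x ahead of the robot, y to its left, z up, the work surface at z = 0. Lengths are in m, angles in rad, forces in N, time in s.
With the tool pointing down it reaches from about 0.425 to 0.95 m from the base axis. Payload 16.7 kg.
Tool frame: the origin (TCP) lies midway between the tips of the shut fingers; the grasp point (between the pads) lies 19 mm behind it; z points along the fingers, y is the line along which they close (so a half turn about z gives the same grasp; the last joint's range is limited). The gripper opens to 94 mm and grips with 3 to 60 N. Pads are 16 mm wide; open, the fingers measure 119 mm over their backs; the gripper's body (75 mm by 177 mm) begins 78 mm behind the grasp point.
Start: joints at [0.974, 0.426, 0.074, 1.606, -0.034, 1.111, -0.067], TCP at [0.292, -0.608, 0.205] pointing down, gripper open.
Joint ranges: [-2.85, 2.85], [-0.5, 2.14], [-1.23, 1.37], [0.21, 2.46], [-1.02, 4.16], [0.16, 2.05], [-2.73, 2.73]. Speed limits (rad/s): [1.89, 1.89, 2.39, 2.39, 3.01, 3.01, 3.01].

INTERFACE

Orientations are given as a 3x3 rotation matrix whose columns are the frame's x, y, z axes.
In Python, from cell import telemetry, read_camera, robot, find_in gives the robot as it stands.
- The arm moves only by the tool move_arm, never from a script. Its argument "targets" is a list of rows, each a list of 4 numbers: the shift along the tool's x, y, z in cm, then the turn about the tool's z in degrees. In form: [[dx, dy, dz, twist], ...]. A call has 1 to 20 rows; each row shifts and turns the commanded pose from where the row before left it, along the tool's axes as they then stand; what a row does not reach is not made up. A row lasts 1/10 s, in which the tool goes at most 50 mm and 8.59 degrees, less where a joint would pass 70% of its speed; a pose out of reach is approached as far as the arm can. A call is refused whole if a number of a shift passes 5 or a number of a turn 8.59, either way. A call with a gripper value outside its range is refused whole. "hand" is the closure in counts, from 0 (fully open) to 255 (shut), set as the call begins (left out, the last holds). The fingers move at their own pace and stop on an object; "grip_force" is the grip in N (left out, the last holds). Time passes only in rows, so rows that do not move let the fingers close. It gives the time, the measured TCP pose, the force, the opening and the grip force at its end, in the units of the state.
- telemetry.sense(): the state, without advancing time (a new reading comes with each control period).
- read_camera(name): name is "scene" or "top"; returns a dict with "frame" (420x560x3 uint8, blue, green, red), "z_map" (420x560 float32, m along the optical axis (not along the pixel's ray), 0 where there is no reading), "fovy" (degrees; the focal length in pixels is half the picture's height over the tangent of half this angle, whatever the lens; pixels are square), "cx", "cy" (the principal point, pixels), "position" and "orientation" of the camera in the world. Camera axes: x right, y down, z forward; pixel columns grow to the right and rows downward; lengths in m; the calibration is good to about 2 mm. A picture is of the moment at which its call begins.
- robot.close_job(): hands the job in; it is judged then, once.
Trained networks look in a picture, given as the dict that the camera call returned (one of the last four; its "shot" number tells which), for a name from the list of things; names that differ only in an ending like _2 or _b are one class to them, and where a whole thing is asked for, a point or a joint stands for the part that bears it (a point fixed in the world has none). Each returns a list of dicts, best first, with "conf" (0 to 1); they miss things now and then, are a little off and sometimes report something else, mostly with a low value. They report only what shows in the picture. A call takes as long as a camera call.
- find_in(picture, thing): "bbox" ([left, top, right, bottom] in pixels, round what is visible of it).
The state is a dict: "time": time; "q": joint angles; "joint_velocities": joint speeds; "effort": joint torques, N m; "tcp_pos": TCP position; "ee_rot": TCP orientation; "wrist_force": force on the tool from outside, world axes, zero at the start; "moment": the same for the moment, N m; "opening": opening from 0.0 (shut) to 1.0 (fully open); "grasp_force": force on a finger pad.
Only numpy, scipy, OpenCV 4.12 (cv2) and the standard library are available. Lean on these libraries where they do the work, as an engineer would, in place of code of your own. Each camera call takes 0.05 s, during which the arm holds its last target. There are 200 camera calls.

## Working session

There is one attempt and no reset: what is moved stays moved. The work goes in short steps, Python scripts to look and compute and a tool call to move; the robot and the scene stay as the last step left them, time stands still between calls to the robot, and variables do not carry over. Pictures are saved under pics/ and viewed, at most 10 in all, crops included, and the job is handed in when it is done.

Besides the shell and the picture viewer there is one more tool, called after "Call:" as name(argument=value, ...) on one line, values as JSON. move_arm: Moves the arm, as the interface text tells. Its arguments: {"type":"object","properties":{"targets":{"type":"array"},"hand":{"type":"number"},"grip_force":{"type":"number"}},"required":["targets"]}

```bash
mkdir -p pics; cat > h.py <<'E'
import numpy as np, cv2
from cell import telemetry, read_camera, robot, find_in
def cloud(p):
    z=p["z_map"]; f=z.shape[0]/2/np.tan(np.radians(p["fovy"])/2)
    v,u=np.mgrid[:z.shape[0],:z.shape[1]]
    P=np.stack([(u-p["cx"])/f*z,(v-p["cy"])/f*z,z],-1)
    W=P@np.array(p["orientation"]).T+np.array(p["position"])
    W[z==0]=np.nan
    return W
E
python3 - <<'E'
from h import *
for n in ["scene","top"]:
    p=read_camera(n); cv2.imwrite(f"pics/{n}1.png",p["frame"]); W=cloud(p)
    np.savez(f"{n}1.npz",W=W,frame=p["frame"])
    print(n,p["position"],np.round(p["orientation"],3).tolist(),p["fovy"])
    for t in ["nest","flap","treadle_pad","module","spool","fixture_block","second_module","stick","driver"]:
        for d in find_in(p,t)[:2]:
            l,tp,r,b=[int(x) for x in d["bbox"]]; 
            print(t,round(d["conf"],2),[l,tp,r,b],np.round(np.nanmedian(W[tp:b,l:r].reshape(-1,3),0),3))
s=telemetry.sense();print(s["tcp_pos"],np.round(s["ee_rot"],3).tolist(),s["time"],s["opening"])
E
```

```text
scene [-0.06437641 -0.56412098  0.62641111] [[0.443, -0.571, 0.692], [-0.896, -0.295, 0.33], [0.016, -0.766, -0.642]] 48.147451459848924
nest 0.95 [237, 227, 345, 295] [ 0.475 -0.33   0.01 ]
nest 0.56 [236, 240, 256, 257] [ 0.476 -0.233  0.004]
flap 0.68 [247, 234, 338, 291] [ 0.47  -0.336  0.023]
treadle_pad 0.76 [246, 232, 342, 295] [ 0.47  -0.338  0.022]
module 0.95 [258, 245, 297, 272] [ 0.454 -0.314  0.042]
spool 0.65 [205, 211, 238, 246] [ 0.478 -0.18   0.024]
fixture_block 0.93 [264, 222, 289, 244] [ 0.525 -0.272  0.014]
second_module 0.63 [317, 313, 381, 346] [ 0.389 -0.471  0.015]
stick 0.77 [236, 238, 255, 257] [ 0.477 -0.231  0.003]
driver 0.96 [271, 301, 336, 340] [ 0.375 -0.397  0.001]
top [ 0.352225   -0.28988592  0.92116688] [[-0.001, -0.982, 0.187], [-1.0, 0.004, 0.012], [-0.012, -0.187, -0.982]] 45.37669561798121
nest 0.73 [262, 199, 350, 317] [ 0.451 -0.335  0.003]
flap 0.69 [280, 206, 343, 315] [ 0.447 -0.345  0.021]
flap 0.25 [239, 239, 263, 257] [ 0.472 -0.235  0.004]
treadle_pad 0.76 [287, 205, 347, 314] [ 0.448 -0.354  0.02 ]
module 0.72 [275, 232, 308, 272] [ 0.461 -0.308  0.032]
module 0.7 [206, 224, 237, 259] [ 0.479 -0.185  0.045]
spool 0.95 [204, 224, 237, 257] [ 0.481 -0.183  0.045]
spool 0.61 [286, 203, 344, 315] [ 0.449 -0.351  0.021]
fixture_block 0.61 [256, 210, 285, 228] [ 0.523 -0.271  0.019]
second_module 0.64 [360, 270, 408, 322] [ 0.385 -0.474  0.002]
stick 0.6 [238, 238, 263, 257] [ 0.473 -0.234  0.003]
driver 0.79 [325, 272, 361, 331] [ 0.375 -0.401  0.001]
[ 0.29223924 -0.60838727  0.20545328] [[0.901, 0.433, -0.0], [0.433, -0.901, 0.0], [0.0, -0.0, -1.0]] 1.0 0.9987155129415977
```

View pics/scene1.png

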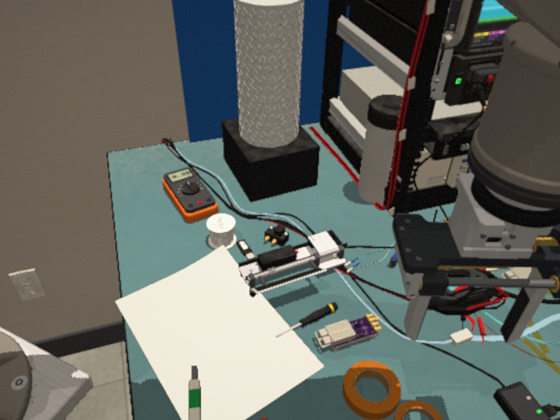

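View pics/top1.png

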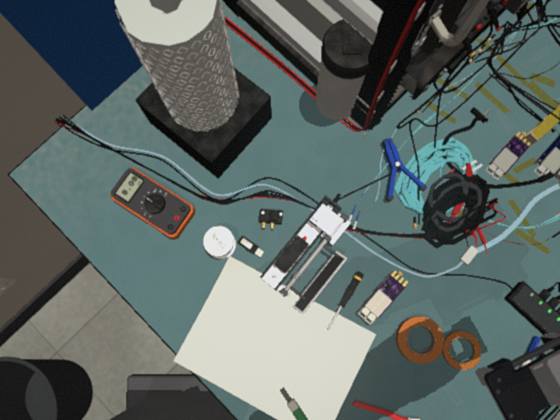

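```bash
python3 - <<'E'
from h import *
x0,x1,y0,y1,r=.33,.60,-.47,-.20,0.0005
N=int((x1-x0)/r)
out=[]
for n in ["scene","top"]:
    d=np.load(n+"1.npz");W=d["W"];F=d["frame"]
    # upsampled cloud splat
    k=4
    Wb=cv2.resize(W.astype(np.float32),None,fx=k,fy=k,interpolation=cv2.INTER_NEAREST) if 0 else cv2.resize(W.astype(np.float32),None,fx=k,fy=k,interpolation=cv2.INTER_LINEAR)
    Fb=cv2.resize(F,None,fx=k,fy=k)
    P=Wb.reshape(-1,3);C=Fb.reshape(-1,3)
    m=(P[:,0]>x0)&(P[:,0]<x1)&(P[:,1]>y0)&(P[:,1]<y1)&(P[:,2]<.12)
    P=P[m];C=C[m];o=np.argsort(P[:,2]);P=P[o];C=C[o]
    im=np.zeros((N,N,3),np.uint8);H=np.full((N,N),-1,np.float32)
    i=((x1-P[:,0])/r).astype(int).clip(0,N-1);j=((y1-P[:,1])/r).astype(int).clip(0,N-1)
    im[i,j]=C;H[i,j]=P[:,2]
    np.save(n+"H.npy",H)
    hm=cv2.applyColorMap((H.clip(0,.07)/.07*255).astype(np.uint8),cv2.COLORMAP_JET)
    out.append((im,hm))
top=out[1]
g=np.hstack([top[0],top[1]]);print(g.shape)
g=cv2.resize(g,(800,400));
cv2.imwrite("pics/o.png",np.vstack([g]))
d=np.load("top1.npz")["frame"];cv2.imwrite("pics/crop.png",cv2.resize(d[190:330,235:380],None,fx=4,fy=4,interpolation=cv2.INTER_CUBIC))
E
```

```text
(539, 1078, 3)
```

View pics/o.png

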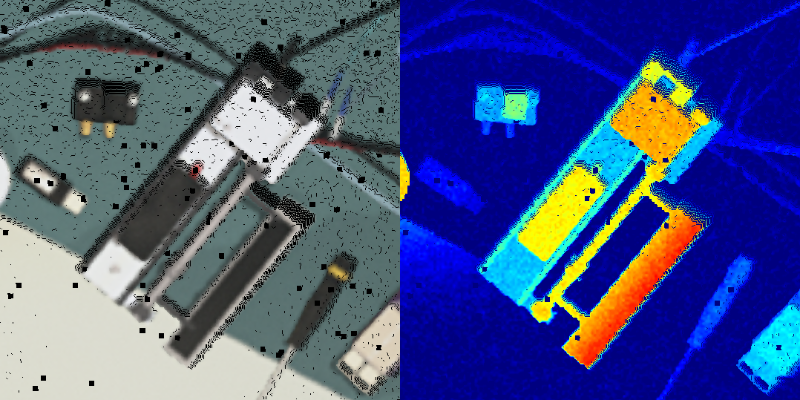

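View pics/crop.png

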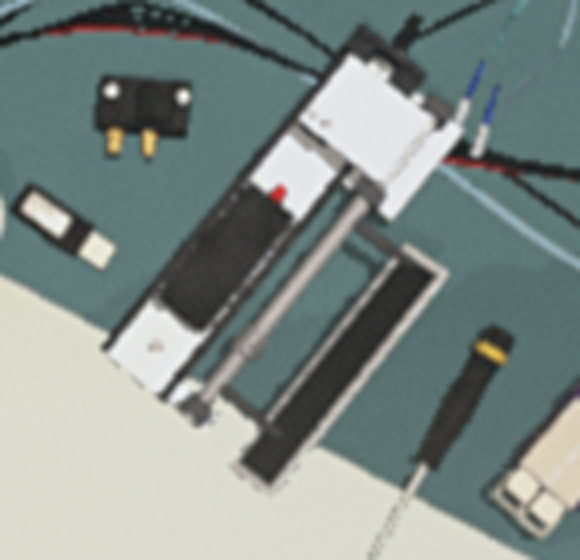

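```bash
python3 - <<'E'
from h import *
for n in ["top","scene"]:
    H=np.load(n+"H.npy");H=cv2.medianBlur(H,5)
    for nm,lo,hi in [("mid",.038,.0485),("high",.044,.075),("low",.012,.034)]:
        m=((H>lo)&(H<hi)).astype(np.uint8); m=cv2.morphologyEx(m,cv2.MORPH_CLOSE,np.ones((3,3))); m=cv2.morphologyEx(m,cv2.MORPH_OPEN,np.ones((7,7)))
        k,L,S,C=cv2.connectedComponentsWithStats(m)
        for i in range(1,k):
            if S[i,4]<1000: continue
            ii,jj=np.nonzero(L==i)
            P=np.stack([.60-(ii+.5)*.0005,-.20-(jj+.5)*.0005],1).astype(np.float32)
            c,wh,a=cv2.minAreaRect(P*1000)
            mu=P.mean(0);e=np.linalg.svd(P-mu,full_matrices=0)[2][0]
            print(n,nm,S[i,4]*.25,"mm2 c",np.round(c,1),np.round(wh,1),round(a,1),"mean",np.round(mu*1000,1),"pca",round(np.degrees(np.arctan2(e[1],e[0]))%180-180,1),"z",round(float(np.median(H[L==i])),4))
E
```

```text
top mid 1007.25 mm2 c [ 436.3 -335.2] [ 16.6 134.3] 50.4 mean [ 435.5 -332.8] pca -39.2 z 0.044
top mid 1654.0 mm2 c [ 457.2 -309.1] [26.5 67.4] 50.0 mean [ 456.4 -308.5] pca -39.0 z 0.0441
top high 1924.75 mm2 c [ 514.3 -371.5] [50.9 56.4] 50.9 mean [ 514.6 -372.6] pca -129.1 z 0.0492
top high 286.5 mm2 c [ 451.8 -300.5] [23.5 20. ] 90.0 mean [ 452.1 -301.7] pca -54.3 z 0.0445
top high 2619.75 mm2 c [ 407.3 -355.7] [ 25.9 123.8] 50.6 mean [ 406.1 -356.8] pca -39.2 z 0.0539
top low 3503.25 mm2 c [ 472.  -320.5] [ 44.2 173.4] 52.8 mean [ 459.8 -310.1] pca -36.6 z 0.0232
top low 548.75 mm2 c [ 527.9 -261.2] [31.3 24.8] 19.5 mean [ 527.8 -261.8] pca -160.5 z 0.0203
top low 549.5 mm2 c [ 499.1 -396.5] [12.1 53.9] 50.7 mean [ 498.9 -396.8] pca -39.8 z 0.0222
top low 641.25 mm2 c [ 396.5 -415.2] [13.2 68.9] 57.8 mean [ 398.6 -417.1] pca -31.4 z 0.0141
top low 1417.5 mm2 c [ 367.5 -459. ] [35.6 65. ] 47.2 mean [ 366.7 -454.2] pca -24.2 z 0.0243
scene mid 1461.5 mm2 c [ 455.4 -308.9] [24.9 65.9] 51.0 mean [ 454.7 -308.9] pca -39.4 z 0.0442
scene mid 328.5 mm2 c [ 403.1 -308.5] [11.6 51.7] 48.5 mean [ 402.2 -307.1] pca -39.7 z 0.0442
scene high 1737.5 mm2 c [ 517.8 -374.6] [49.6 48.2] 48.4 mean [ 514.2 -373.1] pca -110.5 z 0.049
scene high 1444.25 mm2 c [ 404.5 -356.8] [ 21.4 121.4] 49.4 mean [ 398.  -354.5] pca -41.7 z 0.056
scene low 454.5 mm2 c [ 523.8 -272.2] [41.1 20.6] 81.4 mean [ 523.2 -271.4] pca -95.5 z 0.0203
scene low 490.5 mm2 c [ 501.6 -338.7] [25.6 33.6] 49.0 mean [ 502.8 -339.4] pca -177.9 z 0.0223
scene low 740.0 mm2 c [ 421.9 -273.8] [27.3 35.4] 51.3 mean [ 421.7 -272.4] pca -36.0 z 0.0223
scene low 401.5 mm2 c [ 386.9 -411. ] [11.5 48.3] 56.3 mean [ 388.  -411.2] pca -32.9 z 0.014
scene low 1282.5 mm2 c [ 363.7 -456.1] [34.1 57.5] 47.0 mean [ 364.1 -453.7] pca -29.1 z 0.0246
```

The ortho view shows the nest axis at −39.3° in world, with the mouth at about (0.504, −0.348). The module tail sits at nest x ≈ −94 mm. Module height (44 mm), treadle height (53 mm), shaft and flap centre all agree with the given geometry.

Call:
move_arm(targets=[[0, 0, 0, 8.125], [0, 0, 0, 8.125], [0, 0, 0, 8.125], [0, 0, 0, 8.125], [0, 0, 0, 8.125], [0, 0, 0, 8.125], [0, 0, 0, 8.125], [0, 0, 0, 8.125], [-1.03, -2.74, 0.6, 0], [-1.03, -2.74, 0.6, 0], [-1.03, -2.74, 0.6, 0], [-1.03, -2.74, 0.6, 0], [-1.03, -2.74, 0.6, 0], [-1.03, -2.74, 0.6, 0], [-1.03, -2.74, 0.6, 0], [-1.03, -2.74, 0.6, 0], [-1.03, -2.74, 0.6, 0], [-1.03, -2.74, 0.6, 0], [-1.03, -2.74, 0.6, 0]], hand=102)

```text
time: 2.9
tcp_pos: [0.3961, -0.3024, 0.1395]
ee_rot: [[0.773, -0.634, 0.0], [-0.634, -0.773, -0.0], [0.0, -0.0, -1.0]]
wrist_force: [1.5, -0.5, 0.0]
opening: 0.601
grasp_force: 0.0
```

Call:
move_arm(targets=[[0, 0.1, 2, 0], [0, 0, 2, 0], [0, 0, 1.3, 0], [0, 0, 0, 0]])

```text
time: 3.3
tcp_pos: [0.3942, -0.3039, 0.0852]
ee_rot: [[0.773, -0.634, -0.002], [-0.634, -0.773, 0.001], [-0.002, 0.001, -1.0]]
wrist_force: [0.2, 0.1, 0.1]
opening: 0.601
grasp_force: 0.0
```

```bash
python3 - <<'E'
from h import *
s=telemetry.sense();print(s["tcp_pos"],s["wrist_force"],s["time"])
O=np.array([.5039,-.348]);a=np.radians(-39.3);ex=np.array([np.cos(a),np.sin(a)]);ey=np.array([-ex[1],ex[0]])
d=np.array(s["tcp_pos"][:2])-O;print("nest tcp",d@ex,d@ey)
ims=[]
for n in ["scene","top"]:
    p=read_camera(n);W=cloud(p);np.savez(n+"2.npz",W=W,frame=p["frame"])
    r=(slice(190,330),slice(210,390))
    ims.append(cv2.resize(p["frame"][r],(400,311),interpolation=cv2.INTER_CUBIC))
    Q=W-np.array([*O,0]); X=Q[...,:2]@ex;Y=Q[...,:2]@ey;Z=Q[...,2]
    for lo,hi in [(.075,.1),(.1,.13)]:
        m=(Z>lo)&(Z<hi)&(X>-.16)&(X<-.06)&(Y>-.12)&(Y<.05)
        for g in (m&(Y<-.035),m&(Y>-.035)):
            if g.sum()>5: print(n,lo,g.sum(),"X",np.round(np.percentile(X[g],[5,95]),4),"Y",np.round(np.percentile(Y[g],[5,95]),4),"zmin",Z[g].min())
cv2.imwrite("pics/c2.png",np.hstack(ims))
E
```

```text
[ 0.3942454  -0.30388145  0.08519493] [0.17344993 0.14980134 0.11398675] 3.3
nest tcp -0.11279898760249646 -0.035312416851550836
scene 0.075 39 X [-0.1226 -0.1041] Y [-0.0748 -0.0656] zmin 0.09009003982720232
scene 0.075 58 X [-0.1223 -0.1102] Y [-0.0068  0.0009] zmin 0.08551423791732238
scene 0.1 194 X [-0.1225 -0.1047] Y [-0.0751 -0.0662] zmin 0.10007371066017834
scene 0.1 59 X [-0.1225 -0.1108] Y [-0.0067  0.0027] zmin 0.10017167147398987
```

View pics/c2.png

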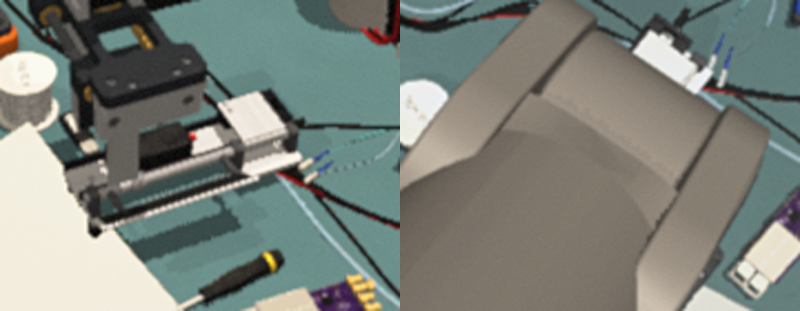

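Call:
move_arm(targets=[[0, 0, 1, 0], [0, 0, 1, 0], [0, 0, 1, 0], [0, 0, 0.8, 0], [0, 0, 0.7, 0], [0, 0, 0.5, 0], [0, 0, 0.4, 0], [0, 0, 0, 0], [0, 0, 0, 0]])

```text
time: 4.3
tcp_pos: [0.3952, -0.3041, 0.0326]
ee_rot: [[0.773, -0.634, 0.0], [-0.634, -0.773, 0.0], [-0.0, -0.0, -1.0]]
wrist_force: [0.9, 3.0, 5.4]
opening: 0.597
grasp_force: 2.4
```

```bash
python3 - <<'E'
from h import *
s=telemetry.sense();print(s["tcp_pos"],s["wrist_force"],s["time"],s["opening"])
O=np.array([.5039,-.348]);a=np.radians(-39.3);ex=np.array([np.cos(a),np.sin(a)]);ey=np.array([-ex[1],ex[0]])
ims=[]
for n in ["scene","top"]:
    p=read_camera(n);W=cloud(p)
    ims.append(cv2.resize(p["frame"][190:330,210:390],(400,311),interpolation=cv2.INTER_CUBIC))
    Q=W-np.array([*O,0]); X=Q[...,:2]@ex;Y=Q[...,:2]@ey;Z=Q[...,2]
    m=(X>.008)&(X<.04)&(Y>-.04)&(Y<.03)&(Z>.04)&(Z<.11)
    if m.sum()>20:
        c=np.polyfit(Y[m],Z[m],1);print(n,"flap slope rad",np.arctan(c[0]),m.sum(),"ztop",np.percentile(Z[m],98))
cv2.imwrite("pics/c3.png",np.hstack(ims))
E
```

```text
[ 0.39520218 -0.30406709  0.03258836] [0.89386496 2.99106376 5.36633655] 4.3 0.5969859276119557
scene flap slope rad 0.543531796794396 468 ztop 0.07014853998353716
top flap slope rad 0.4840857157367649 455 ztop 0.07084785743101549
```

View pics/c3.png

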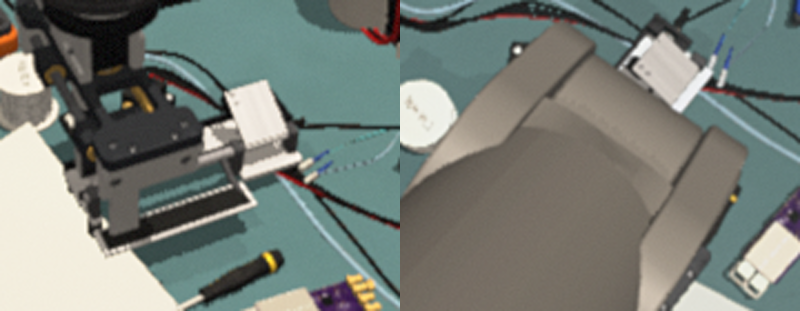

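Call:
move_arm(targets=[[0, 0, 0.25, 0], [0, 0, 0, 0], [0, 0, 0, 0], [0.4, 0, 0, 0], [0.4, 0, 0, 0], [0.4, 0, 0, 0], [0.4, 0, 0, 0], [0.4, 0, 0, 0], [0.4, 0, 0, 0], [0.4, 0, 0, 0], [0.4, 0, 0, 0], [0, 0, 0, 0]])

```text
time: 5.6
tcp_pos: [0.4205, -0.3251, 0.0301]
ee_rot: [[0.773, -0.634, 0.001], [-0.634, -0.773, -0.001], [0.001, -0.0, -1.0]]
wrist_force: [-0.0, -1.5, 3.9]
opening: 0.605
grasp_force: 2.2
```

```bash
cat > m.py <<'E'
from h import *
s=telemetry.sense();O=np.array([.5039,-.348]);a=np.radians(-39.3);ex=np.array([np.cos(a),np.sin(a)]);ey=np.array([-ex[1],ex[0]])
d=np.array(s["tcp_pos"][:2])-O;f=np.array(s["wrist_force"]);print("nest tcp",d@ex,d@ey,s["tcp_pos"][2],"F",f[:2]@ex,f[:2]@ey,f[2],s["time"])
for n in ["scene","top"]:
    p=read_camera(n);W=cloud(p)
    Q=W-np.array([*O,0]); X=Q[...,:2]@ex;Y=Q[...,:2]@ey;Z=Q[...,2]
    m=(X>.008)&(X<.04)&(Y>-.04)&(Y<.03)&(Z>.04)&(Z<.11)
    if m.sum()>20: print(n,"flap",np.arctan(np.polyfit(Y[m],Z[m],1)[0]),m.sum())
    m=(X>-.12)&(X<.004)&(abs(Y)<.012)&(Z>.040)&(Z<.0475)
    if m.sum()>20: print(n,"module top X",np.percentile(X[m],[1,5,50,95,99]).round(4),np.median(Z[m]),m.sum())
    cv2.imwrite(f"pics/last_{n}.png",cv2.resize(p["frame"][190:330,210:390],None,fx=4,fy=4,interpolation=cv2.INTER_CUBIC))
E
python3 m.py
```

```text
nest tcp -0.0790010650415514 -0.03509530740846455 0.030078330409426687 F 0.9265479551980654 -1.2041728514295071 3.863379005936191 5.6
scene flap 0.6187142533829131 412
scene module top X [-0.089  -0.0886 -0.0836 -0.0699 -0.0688] 0.04307228524210349 37
```

Call:
move_arm(targets=[[0.4, 0, 0, 0], [0.4, 0, 0, 0], [0.4, 0, 0, 0], [0.4, 0, 0, 0], [0.4, 0, 0, 0], [0.4, 0, 0, 0], [0.4, 0, 0, 0], [0.4, 0, 0, 0], [0.4, 0, 0, 0], [0.4, 0, 0, 0], [0, 0, 0, 0], [0, 0, 0, 0]])

```text
time: 6.9
tcp_pos: [0.4514, -0.3505, 0.0302]
ee_rot: [[0.773, -0.634, 0.001], [-0.634, -0.773, -0.001], [0.002, -0.0, -1.0]]
wrist_force: [-0.9, -1.6, 3.7]
opening: 0.599
grasp_force: 2.1
```

```bash
python3 m.py
```

```text
nest tcp -0.03904393825028971 -0.03515889654702124 0.030233860818119785 F 0.33368088761700254 -1.7910639478286425 3.707280061849673 6.9
scene module top X [-0.0488 -0.0487 -0.0381 -0.0225 -0.0212] 0.0438743458527055 52
```

View pics/last_scene.png

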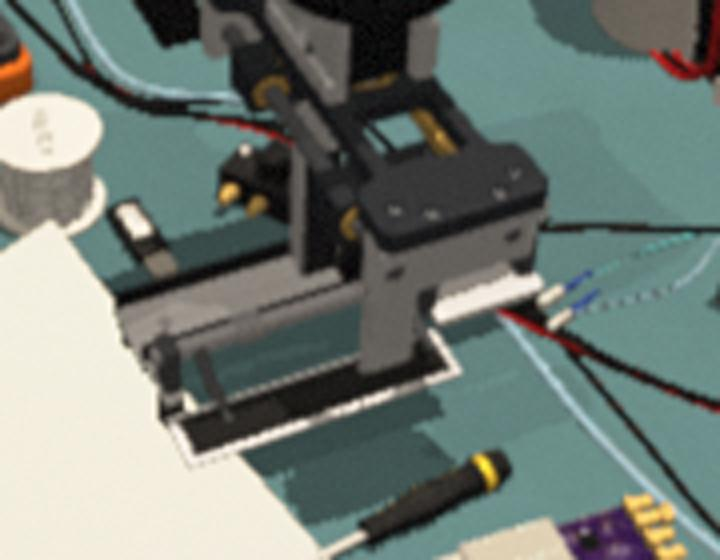

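Call:
move_arm(targets=[[0.2, 0, 0, 0], [0.2, 0, 0, 0], [0.2, 0, 0, 0], [0.1, 0, 0, 0], [0.1, 0, 0, 0], [0, 0, 0, 0], [0, 0, 0, 0]])

```text
time: 7.7
tcp_pos: [0.457, -0.3551, 0.03]
ee_rot: [[0.773, -0.634, 0.0], [-0.634, -0.773, -0.0], [0.0, -0.0, -1.0]]
wrist_force: [-0.7, 0.4, 4.0]
opening: 0.599
grasp_force: 2.2
```

```bash
python3 m.py
```

```text
nest tcp -0.03183089539570115 -0.03518991098021401 0.029990914034148292 F -0.7766474096425514 -0.17204070014937897 4.034764220530919 7.7
scene module top X [-0.0418 -0.0413 -0.0285 -0.0145 -0.0126] 0.043677170004791877 55
```

Call:
move_arm(targets=[[0.1, 0, 0, 0], [0.1, 0, 0, 0], [0.1, 0, 0, 0], [0, 0, 0, 0], [0, 0, 0, 0]])

```text
time: 8.3
tcp_pos: [0.458, -0.3558, 0.0296]
ee_rot: [[0.774, -0.634, -0.003], [-0.634, -0.774, 0.002], [-0.003, 0.0, -1.0]]
wrist_force: [-10.4, 7.9, 10.8]
opening: 0.596
grasp_force: 7.1
```

Call:
move_arm(targets=[[0.1, 0, 0, 0], [0, 0, 0, 0], [0, 0, 0, 0]])

```text
time: 8.6
tcp_pos: [0.4581, -0.3558, 0.0295]
ee_rot: [[0.774, -0.634, -0.004], [-0.634, -0.774, 0.003], [-0.005, 0.0, -1.0]]
wrist_force: [-13.2, 10.9, 13.9]
opening: 0.596
grasp_force: 9.5
```

```bash
python3 m.py
```

```text
nest tcp -0.03050777205749688 -0.035099142540522404 0.02949114083843673 F -17.155954126554093 0.04313687170384069 13.870904750219987 8.6
scene module top X [-0.0403 -0.0396 -0.0268 -0.0122 -0.0104] 0.04368652115728777 57
```

Call:
move_arm(targets=[[-0.4, 0, 0, 0], [-0.4, 0, 0, 0], [-0.4, 0, 0, 0], [0, 0, 0, 0], [0, 0, -0.3, 0], [0, 0, -0.3, 0], [0, 0, -0.3, 0], [0, 0, -0.4, 0], [0, 0, -1, 0], [0, 0, -2, 0], [0, 0, -3, 0], [0, 0, -4, 0], [-2, 0, -4, 0], [-4, 0, -3, 0], [-4, 0, 0, 0], [-4, 0, 0, 0], [-4, 0, 0, 0], [-4, 0, 0, 0], [0, 0, 0, 0]])

```text
time: 10.6
tcp_pos: [0.2773, -0.2082, 0.2133]
ee_rot: [[0.774, -0.634, 0.0], [-0.634, -0.774, 0.001], [-0.0, -0.001, -1.0]]
wrist_force: [-0.1, -0.1, 0.6]
opening: 0.602
grasp_force: 0.0
```

```bash
python3 m.py
```

```text
nest tcp -0.2638575815606564 -0.035368946550984715 0.21329572418725995 F -0.013520017467131813 -0.19742263583196734 0.6446671740833988 10.6
scene flap 0.41178391797479336 476
scene module top X [-0.0219 -0.0212 -0.0095  0.0023  0.0036] 0.04415095878282005 155
top flap 0.20849305066708376 501
top module top X [-0.0213 -0.0205 -0.0091  0.0029  0.0038] 0.04421469078717832 194
```

View pics/last_scene.png

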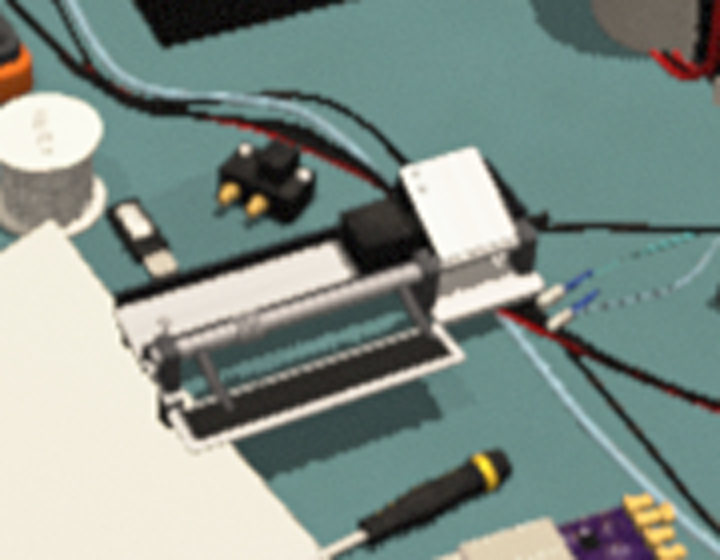

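The picture shows the flap (about pixel 460,205) resting on the module (about 380,235) at roughly 0.41 rad. The tail measures about −21.5 mm in nest x, which is home, and the other things on the bench haven't moved.

```bash
python3 -c "
from cell import robot
print(robot.close_job())"
```

```text
the job is handed in; nothing more can be done
None
```

The job is handed in: by the last camera readings the module is home (tail about −21.5 mm in nest x) with the released flap resting on it at about 0.41 rad; the other bench items look unmoved, and the hand-in returned no verdict.

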